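# Pin a casting mould shut

### The job

Close up the two-part casting mould: take the blue-handled pin from the wooden rack and, keeping hold of it, push it point down through the hole in the upper mould half and into the hole in the lower half until its collar rests on the mould, then let go. Leave the red-handled pin in the rack, and keep the upper half lying square on the lower one, without shoving it aside.

Things in the scene. Friction and masses are not known exactly. Their poses are not given: they have to be found in the camera images.
- blue_pin_grip (a point): The pin to use, upright, point down in the rack. Point: centre of its blue handle (24 mm diameter, 50 tall), 91 mm above the bench; z up the pin. Below the handle a collar (42 diameter, 6 thick), underside 31 mm below this point, resting on the rack; then the shank: 24 diameter for 15 mm, tapering over 37 mm to an 8 mm point, 83 mm below this point. Steel, about 0.18 kg. Yaw is free.
- red_pin_grip (a point): Bystander: same pin with a red handle; centre of its handle; its top is 116 mm above the bench, so carry the blue pin round or well above it. Both stand in the outer holes, 160 mm apart, of one fixed wooden rack 70 x 250 mm, 60 mm high, whose row (empty middle hole) runs across the robot's front, along y, turned up to 0.3 rad. The line from pin to pin is the row.
- cover_hole (a point): Centre of the hole's mouth in the top face of the bright upper mould half, 60 mm above the bench; z up. Through hole, 31 mm wide. The half is a loose plate 130 x 90 mm, 25 thick, about 0.6 kg, lying square on the lower half; its x is along the 130 mm side; the hole lies on the long centre line, 30 mm from the middle towards +x.
- base_hole (a point): Centre of the hole's mouth in the top face of the grey lower mould half, 35 mm above the bench, under the upper half's hole (within 3 mm at the start); z up. 31 mm wide, through to the bench. The half is fixed, 130 x 90 mm, 35 thick; two low tong handles (28 mm high) stick out up to 110 mm from its -x end, towards the robot.
There are look-alikes about, which are no part of the job. Leave any turquoise or white look-alike of the part that bears blue_pin_grip alone.

How it is judged (in metres and radians):
On the way:
1. the blue-handled pin, held by the fingers and within 15 degrees of upright, passes through the upper half and reaches into the lower half (z of blue_pin_grip in the frame of base_hole below 0.077 m and horizontal distance between blue_pin_grip and base_hole below 0.02 m and contact force between the fingers and blue_pin above 1 N and angle between blue_pin_grip's own z axis and vertical below 0.26 rad), for 0.1 s.
At the end, for the whole second after the job is handed in: Blue pin released, at rest in both holes: collar within 8 mm of the upper half, handle within 15 mm of both hole centres, within 10 degrees of upright. Upper half on the lower (hole mouths under 32 mm apart, 25 being perfect; turned under 15 degrees). Red pin within 20 mm of its start (z of blue_pin_grip in the frame of base_hole below 0.064 m and horizontal distance between blue_pin_grip and base_hole below 0.015 m and horizontal distance between blue_pin_grip and cover_hole below 0.015 m and angle between blue_pin_grip's own z axis and vertical below 0.18 rad and distance between cover_hole and base_hole below 0.032 m and angle between the x axis of cover_hole and the x axis of base_hole, either way round below 0.26 rad and distance of red_pin_grip from where it was at the start of the episode below 0.02 m and linear speed of blue_pin below 0.02 m/s); the robot touches nothing.
It fails at once if the red-handled pin is taken or pushed out of its place (over 30 mm) (distance of red_pin_grip from where it was at the start of the episode above 0.03 m).
It fails at once if the upper mould half is shoved aside or lifted (over 30 mm) (distance of cover_hole from where it was at the start of the episode above 0.03 m).
It also fails if it takes over 42 s, if anything falls off the work surface, if the arm or the gripper's body presses on something with over 40 N, if the wrist force passes 120 N, or if a joint passes its speed limit or range.

### The arm

A 6-joint arm with a two-finger parallel gripper is mounted at the origin on the work surface. World frame = base frame: x ahead of the robot, y to its left, z up, the work surface at z = 0. Lengths are in mm, angles in rad, forces in N, time in s.
With the tool pointing down it reaches from about 300 to 775 mm from the base axis. Payload 14.6 kg.
Tool frame: the origin (TCP) lies between the finger pads; the fingertips stand 22 mm ahead of it and the grasp point (between the pads) lies 3 mm ahead of it (finger_overhang is the distance from the TCP to the fingertips, in mm); z points along the fingers, y is the direction in which the jaws open and shut (so a half turn about z gives the same grasp; the last joint's range is limited). The gripper opens to 94 mm and grips with 3 to 60 N. Pads are 16 mm wide; open, the fingers measure 119 mm over their backs; the gripper's body (75 mm by 177 mm) begins 78 mm behind the grasp point.
Start: joints at [-1.188, 0.3, 1.521, -0, 1.321, -0.067], TCP at [239.124, -495.287, 227.446] pointing down, gripper open.
Joint ranges: [-3.03, 3.03], [-0.79, 2.21], [0.23, 2.52], [-1.04, 4.18], [0, 3.07], [-2.55, 2.55]. Speed limits (rad/s): [2.22, 2.22, 2.57, 3.14, 3.14, 3.14].

### API

Orientations are given as [roll, pitch, yaw] about the fixed x, y, z axes, in that order (R = Rz(yaw) Ry(pitch) Rx(roll)).
In Python, from cell import * gives the robot as it stands.
- The arm moves only by the tool jog_arm, never from a script. Its argument "increments" is a list of rows, each a list of 7 numbers: the shift along the tool's x, y, z in cm, then the turn, a rotation vector about the tool's x, y, z in degrees, then the finger opening in cm, from 0 to 9.4. In form: [[x, y, z, wx, wy, wz, grip], ...]. A call has 1 to 20 rows; each row shifts and turns the commanded pose from where the row before left it, along the tool's axes as they then stand; what a row does not reach is not made up. A row lasts 1/8 s, in which the tool goes at most 62.5 mm and 10.7 degrees, less where a joint would pass 70% of its speed; a pose out of reach is approached as far as the arm can. A call is refused whole if a number of a shift passes 6.25 or a number of a turn 10.7, either way. A call with a gripper value outside its range is refused whole. The fingers move at their own pace and stop on an object; "squeeze" is the grip in N (left out, the last holds). Time passes only in rows, so rows that do not move let the fingers close. It gives the time, the measured TCP pose, the force and the opening at its end, in the units of the state.
- read_state(): the state, without advancing time (a new reading comes with each control period).
- camera(name): name is "scene" or "side" or "wrist"; returns a dict with "image" (384x512x3 uint8, red, green, blue), "K" (3x3 intrinsics, pixels), "rvec" (rotation vector, rad) and "tvec" (3), from world to camera coordinates, as OpenCV has them. Camera axes: x right, y down, z forward; pixel columns grow to the right and rows downward; lengths in mm; the calibration is good to about 2 mm. A picture is of the moment at which its call begins. There is no depth.
- sign_off(): hands the job in, once; it reports no verdict.
Trained networks look in a picture, given as the dict that the camera call returned (one of the last four; its "shot" number tells which), for a name from the list of things; names that differ only in an ending like _2 or _b are one class to them, and where a whole thing is asked for, a point or a joint stands for the part that bears it (a point fixed in the world has none). Each returns a list of dicts, best first, with "conf" (0 to 1); they miss things now and then, are a little off and sometimes report something else, mostly with a low value. They report only what shows in the picture. A call takes as long as a camera call. They do not tell look-alikes from the thing itself.
- recognise(picture, name): "centre" ([x, y, z] in mm, in the coordinates of the camera as it stood for that picture, good to about 4 mm: the middle of the surface that is visible of it).
- regions_of(picture, name): "mask" (384x512 bool, what is visible of it).
The state is a dict: "clock": time; "joints": joint angles; "qd": joint speeds; "effort": joint torques, N m; "eef_pos": TCP position; "eef_rot": TCP orientation; "wrist_force": force on the tool from outside, world axes, zero at the start; "moment": the same for the moment, N m; "finger_gap": finger opening in mm.
Only numpy, scipy, OpenCV 4.12 (cv2) and the standard library are available. Lean on these libraries where they do the work, as an engineer would, in place of code of your own. Each camera call takes 0.05 s, during which the arm holds its last target.

## Working session

There is one attempt and no reset: what is moved stays moved. The work goes in short steps, Python scripts to look and compute and a tool call to move; the robot and the scene stay as the last step left them, time stands still between calls to the robot, and variables do not carry over. Pictures are saved under pics/ and viewed, and the job is handed in when it is done.

Besides the shell and the picture viewer there is one more tool, called after ">>>" as name(argument=value, ...) on one line, values as JSON. jog_arm: Moves the arm, as the interface text tells. Its arguments: {"type":"object","properties":{"increments":{"type":"array"},"squeeze":{"type":"number"}},"required":["increments"]}

```bash
mkdir -p pics
cat > h.py <<'E'
from cell import *
import numpy as np, cv2
def save(p,n): cv2.imwrite(f'pics/{n}.png',cv2.cvtColor(p['image'],cv2.COLOR_RGB2BGR))
def RT(p): return cv2.Rodrigues(np.array(p['rvec'],float))[0],np.array(p['tvec'],float).reshape(3)
def proj(p,X):
    R,t=RT(p); return cv2.projectPoints(np.array(X,float).reshape(-1,1,3),R,t,np.array(p['K'],float),None)[0].reshape(-1,2)
def c2w(p,c): R,t=RT(p); return R.T@(np.array(c)-t)
def atz(p,uv,z):
    R,t=RT(p); d=R.T@np.linalg.inv(np.array(p['K'],float))@np.array([uv[0],uv[1],1.]); o=-R.T@t
    return o+d*(z-o[2])/d[2]
def tri(ps,uvs):
    A=[];b=[]
    for p,uv in zip(ps,uvs):
        R,t=RT(p); d=R.T@np.linalg.inv(np.array(p['K'],float))@np.array([uv[0],uv[1],1.]); d/=np.linalg.norm(d); o=-R.T@t
        P=np.eye(3)-np.outer(d,d); A.append(P); b.append(P@o)
    return np.linalg.solve(sum(A),sum(b))
E
python3 - <<'E'
from h import *
for n in ['scene','side','wrist']:
    p=camera(n); save(p,n+'0')
    for nm in ['blue_pin_grip','red_pin_grip','cover_hole','base_hole']:
        for r in recognise(p,nm):
            w=c2w(p,r['centre']); print(n,nm,round(r['conf'],2),w.round(0),proj(p,w)[0].round(0))
s=read_state(); print(s['clock'],s['eef_pos'],s['eef_rot'],s['wrist_force'],s['finger_gap'])
E
```

```text
scene blue_pin_grip 0.87 [ 525. -287.   88.] [154. 189.]
scene blue_pin_grip 0.77 [ 619. -320.   63.] [126. 223.]
scene blue_pin_grip 0.71 [ 618. -224.   63.] [174. 225.]
scene blue_pin_grip 0.71 [ 517. -388.   61.] [113. 196.]
scene red_pin_grip 0.77 [ 501. -125.   89.] [229. 187.]
scene cover_hole 0.76 [523. 107.  59.] [332. 208.]
scene base_hole 0.82 [559. 100.  23.] [328. 230.]
side blue_pin_grip 0.74 [ 607. -222.   67.] [268. 165.]
side blue_pin_grip 0.54 [ 507. -281.   88.] [307. 159.]
side blue_pin_grip 0.53 [ 510. -385.   71.] [318. 147.]
side blue_pin_grip 0.46 [ 604. -313.   67.] [282. 151.]
side red_pin_grip 0.56 [ 485. -125.   84.] [291. 191.]
side cover_hole 0.61 [498. 117.  61.] [242. 256.]
side base_hole 0.93 [417. 146.  26.] [267. 289.]
0.75 [ 239.12299166 -495.30167683  227.46341529] [3.14156036e+00 3.36863471e-05 4.49831857e-01] [-0.64546086 -0.50419325  0.93488596] 94.02833003615694
```

View pics/scene0.png

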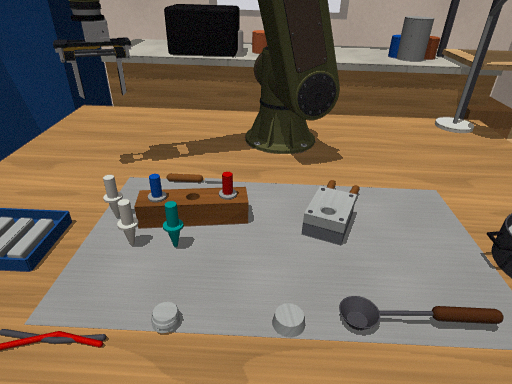

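View pics/side0.png

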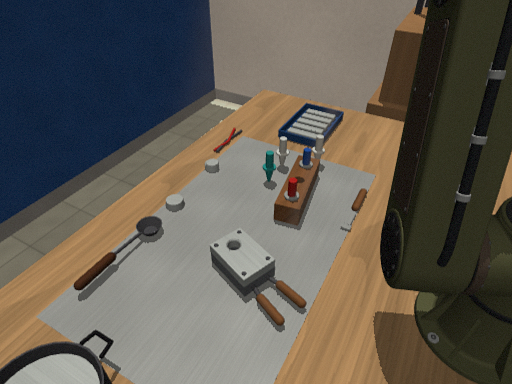

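View pics/wrist0.png

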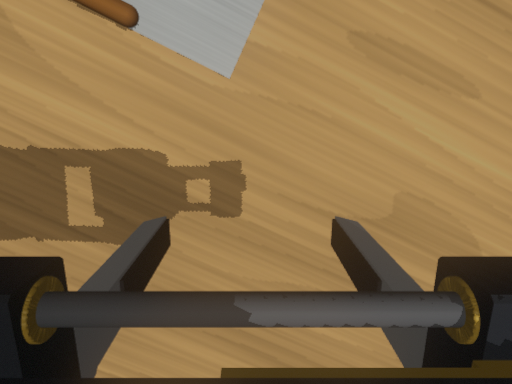

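Candidates in the scene picture: blue (155,186), teal (172,225), white (111,190) and (126,222), red (228,182). I choose the blue-handled pin in the rack's outer hole at (155,186). Next I'll measure it in two views and check the choice in a crop.

```bash
cat > m.py <<'E'
from h import *
ps=[camera('scene'),camera('side')]
def blob(p,lo,hi,box):
    hsv=cv2.cvtColor(p['image'],cv2.COLOR_RGB2HSV); m=cv2.inRange(hsv,lo,hi); z=np.zeros_like(m); x0,y0,x1,y1=box; z[y0:y1,x0:x1]=m[y0:y1,x0:x1]
    n,l,s,c=cv2.connectedComponentsWithStats(z); i=1+np.argmax(s[1:,4]); return s[i],c[i]
for nm,lo,hi,bx in [('blue',(105,120,40),(130,255,255),[(140,160,170,210),(298,140,317,175)]),('red',(0,190,80),(4,255,255),[(215,165,240,205),(280,170,303,210)])]:
    bs=[blob(p,lo,hi,b) for p,b in zip(ps,bx)]
    print(nm,bs[0],bs[1],tri(ps,[b[1] for b in bs]).round(1))
    for p,b in zip(ps,bs): print(atz(p,b[1],91).round(1))
for n,p,b in zip(['a','b'],ps,[(90,160,370,260),(190,130,350,310)]):
    im=p['image'][b[1]:b[3],b[0]:b[2]]; f=2.8 if n=='a' else 3.3
    cv2.imwrite(f'pics/crop_{n}.png',cv2.cvtColor(cv2.resize(im,None,fx=f,fy=f,interpolation=cv2.INTER_CUBIC),cv2.COLOR_RGB2BGR))
for p in ps:
    for r in regions_of(p,'cover_hole'):
        m=r['mask'];ys,xs=np.nonzero(m);print(r['conf'],m.sum(),xs.min(),xs.max(),ys.min(),ys.max(),xs.mean(),ys.mean())
    # dark hole:
E
python3 m.py
```

```text
blue (array([149, 174,  13,  23, 232], dtype=int32), array([155.10775862, 185.06465517])) (array([303, 148,   8,  17, 105], dtype=int32), array([306.0952381 , 155.77142857])) [ 513.  -288.9   92.7]
[ 511.3 -289.2   91. ]
[ 514.  -292.7   91. ]
red (array([222, 172,  10,  22, 175], dtype=int32), array([226.69142857, 182.19428571])) (array([289, 178,   8,  18,  76], dtype=int32), array([292.26315789, 184.73684211])) [ 489.4 -132.9   95.7]
[ 485.1 -131.8   91. ]
[ 491.7 -142.5   91. ]
0.74 1708 304 355 186 232 330.2605386416862 208.923887587822
0.73 2103 210 274 229 285 241.7284831193533 255.91060389919164
```

View pics/crop_a.png

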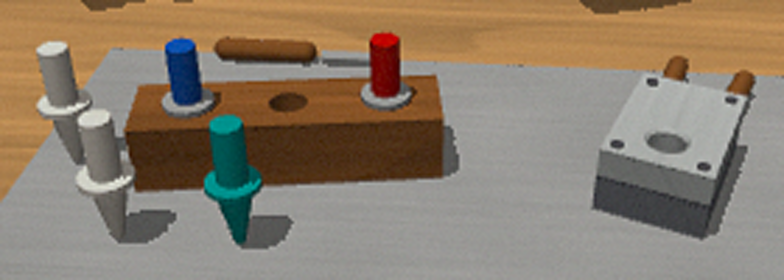

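View pics/crop_b.png

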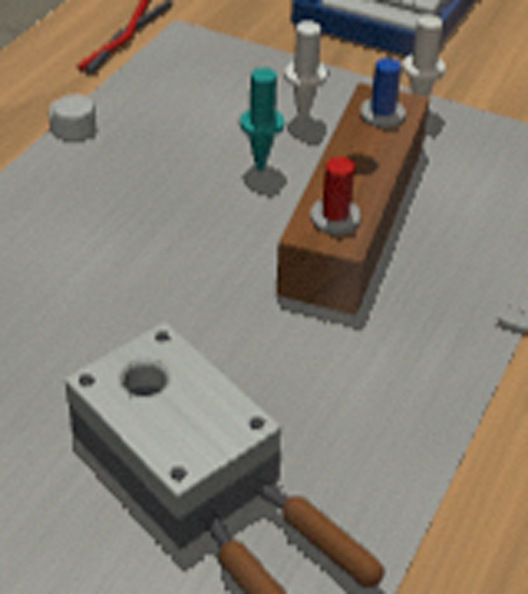

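The crop shows the blue pin standing at the end of the rack. The mould's hole is at about (328,211) in the scene view and (234,245) in the side view. Next: triangulate the hole and plan a wrist-camera hover.

```bash
cat >> h.py <<'E'
from scipy.spatial.transform import Rotation as Ro
def tool():
    s=read_state(); return np.array(s['eef_pos']),Ro.from_euler('xyz',s['eef_rot']).as_matrix()
def delta(X):
    p,R=tool(); return (R.T@(np.array(X)-p)/10).round(2)
E
python3 - <<'E'
from h import *
ps=[camera('scene'),camera('side')]
uv=[(328.2,211.1),(233.9,244.8)]
print('hole',tri(ps,uv).round(1),[atz(p,u,60).round(1) for p,u in zip(ps,uv)])
# corners of plate top from crops
w=camera('wrist');pos,R=tool()
Rc,t=RT(w); C=-Rc.T@t
print('cam in tool',(R.T@(C-pos)).round(1),'axes',(R.T@Rc.T).round(2))
K=np.array(w['K']);print(K.round(1))
for off in (120,90,60,30):
  for z in (230,):
    T=np.array([512,-290,z])-R[:,0]*off; T[2]=z
    sh=T-pos
    print(off,proj(w,np.array([[512,-290,91],[512,-290,116]])-sh).round(0).tolist(),delta(T))
E
```

```text
hole [532.7  96.4  56.9] [array([539.2,  96.6,  60. ]), array([530.7,  96.8,  60. ])]
cam in tool [  71.    -0.3 -157.6] axes [[-0.   -0.97 -0.24]
 [ 1.   -0.   -0.  ]
 [ 0.   -0.24  0.97]]
[[328.2   0.  250.2]
 [  0.  328.2 189.2]
 [  0.    0.    1. ]]
120 [[251.0, 47.0], [251.0, 41.0]] [21.5  -6.62 -0.26]
90 [[251.0, 84.0], [251.0, 82.0]] [24.5  -6.62 -0.26]
60 [[251.0, 120.0], [251.0, 121.0]] [27.5  -6.62 -0.26]
30 [[251.0, 154.0], [251.0, 158.0]] [30.5  -6.62 -0.26]
```

>>> jog_arm(increments=[[4.6, -1.1, 0, 0, 0, 0, 6], [4.6, -1.1, 0, 0, 0, 0, 6], [4.6, -1.1, 0, 0, 0, 0, 6], [4.6, -1.1, 0, 0, 0, 0, 6], [4.6, -1.1, 0, 0, 0, 0, 6], [4.5, -1.1, 0, 0, 0, 0, 6], [0, 0, 0, 0, 0, 0, 6], [0, 0, 0, 0, 0, 0, 6]], squeeze=30)

```text
clock: 2.1
eef_pos: [457.8, -316.5, 227.4]
eef_rot: [-3.142, 0.0, 0.45]
wrist_force: [-0.3, -0.1, 0.1]
finger_gap: 59.8
```

Run:
```python
from h import *
p=camera('wrist'); save(p,'w1')
import pickle; pickle.dump({k:p[k] for k in('image','K','rvec','tvec')},open('w1.pkl','wb'))
for r in recognise(p,'blue_pin_grip'): w=c2w(p,r['centre']); print(r['conf'],w.round(1),proj(p,w)[0].round())
hsv=cv2.cvtColor(p['image'],cv2.COLOR_RGB2HSV); m=cv2.inRange(hsv,(105,120,40),(130,255,255))
n,l,s,c=cv2.connectedComponentsWithStats(m); print(s[1:],c[1:])
print(read_state()['eef_pos'],read_state()['eef_rot'],read_state()['clock'],proj(p,[[513,-289,116],[513,-289,66]]))
```

```text
0.95 [ 519.  -290.1   59.2] [254. 112.]
0.92 [ 600.3 -322.5   81.1] [329.  41.]
0.6 [ 595.5 -235.6   56.3] [236.   7.]
0.57 [ 511.9 -384.1   82.9] [342. 164.]
[[ 424   32   88  189 3347]
 [ 236  105   28   29  635]
 [ 510  118    2    6    8]
 [ 476  123   33   51  129]
 [ 503  134    2    1    2]
 [ 448  150    1    2    2]
 [ 446  155    1    1    1]
 [ 510  188    1    1    1]
 [ 508  190    1    1    1]] [[472.72781595 144.48252166]
 [249.31968504 118.87874016]
 [510.625      120.75      ]
 [490.58139535 151.08527132]
 [503.5        134.        ]
 [448.         150.5       ]
 [446.         155.        ]
 [510.         188.        ]
 [508.         190.        ]]
[ 457.39287485 -316.99738873  227.46598995] [3.14158415e+00 1.17532941e-04 4.48657851e-01] 2.2 [[249.92220154 118.93420269]
 [250.00820829 117.067997  ]]
```

View pics/w1.png

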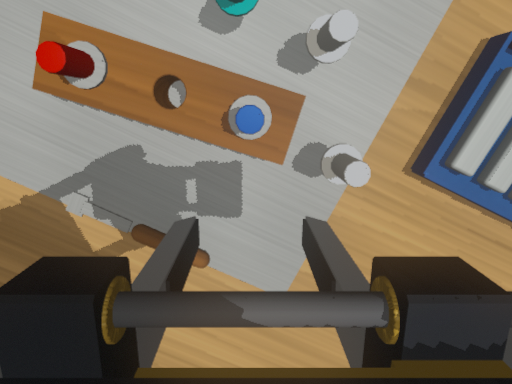

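The wrist picture shows the blue handle top at (249,119), which agrees with the triangulated (513,-289) to within 1 mm. The red pin is at (52,57) and the white ones at (342,28) and (355,172), all clear of the fingers. Now to work out the grasp move.

Run:
```python
from h import *
print(delta([513,-289.2,96]))
```

```text
[ 6.22 -0.09 13.15]
```

>>> jog_arm(increments=[[3.1, -0.05, 0, 0, 0, 0, 6], [3.1, -0.05, 0, 0, 0, 0, 6], [0, 0, 4, 0, 0, 0, 6], [0, 0, 4, 0, 0, 0, 6], [0, 0, 3, 0, 0, 0, 6], [0, 0, 2.1, 0, 0, 0, 6], [0, 0, 0, 0, 0, 0, 6], [0, 0, 0, 0, 0, 0, 6]])

```text
clock: 3.2
eef_pos: [513.6, -289.2, 97.5]
eef_rot: [3.14, -0.001, 0.449]
wrist_force: [-0.7, 0.6, -0.7]
finger_gap: 59.7
```

Run:
```python
from h import *
p=camera('wrist'); save(p,'w2'); print(read_state()['eef_pos'],read_state()['wrist_force'])
p=camera('side'); save(p,'s2')
```

```text
[ 513.7265086  -289.05963161   97.74659626] [ 0.32952291 -0.30765143  0.27726793]
```

View pics/w2.png

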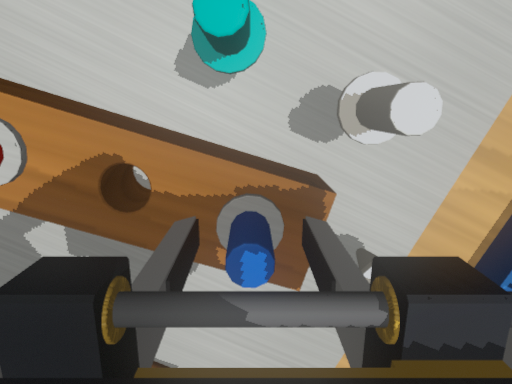

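The blue handle at (250,250) sits centred between the fingers. Closing.

>>> jog_arm(increments=[[0, 0, 0, 0, 0, 0, 2], [0, 0, 0, 0, 0, 0, 1.5], [0, 0, 0, 0, 0, 0, 1.5], [0, 0, 0, 0, 0, 0, 1.5], [0, 0, 0, 0, 0, 0, 1.5]], squeeze=40)

```text
clock: 3.92
eef_pos: [513.5, -288.4, 96.5]
eef_rot: [3.142, -0.0, 0.45]
wrist_force: [0.6, -0.4, 1.2]
finger_gap: 23.7
```

>>> jog_arm(increments=[[0, 0, -2, 0, 0, 0, 1.5], [0, 0, -4, 0, 0, 0, 1.5], [0, 0, -5, 0, 0, 0, 1.5], [0, 0, -4.5, 0, 0, 0, 1.5], [0.6, -1.8, 0, 0, 0, 0, 1.5], [1.4, -4, 0, 0, 0, 0, 1.5], [1.4, -4, 0, 0, 0, 0, 1.5], [1.4, -4, 0, 0, 0, 0, 1.5], [1.4, -4, 0, 0, 0, 0, 1.5], [1.4, -4, 0, 0, 0, 0, 1.5], [1.4, -4, 0, 0, 0, 0, 1.5], [1.4, -4, 0, 0, 0, 0, 1.5], [1.3, -4, 0, 0, 0, 0, 1.5], [0, 0, 0, 0, 0, 0, 1.5], [0, 0, 0, 0, 0, 0, 1.5]])

```text
clock: 5.8
eef_pos: [471.4, 66.8, 250.5]
eef_rot: [-3.141, 0.001, 0.45]
wrist_force: [-0.3, 1.4, -2.7]
finger_gap: 23.6
```

```bash
cat > v.py <<'E'
from h import *
import sys
n=sys.argv[1]
p=camera('wrist'); save(p,'w'+n); q=camera('side'); save(q,'s'+n); r=camera('scene'); save(r,'c'+n)
import pickle; pickle.dump([{k:x[k] for k in('image','K','rvec','tvec')} for x in (p,q,r)],open(n+'.pkl','wb'))
for a in recognise(p,'cover_hole'): w=c2w(p,a['centre']); print(a['conf'],w.round(1),proj(p,w)[0].round())
s=read_state();print(s['clock'],s['eef_pos'],s['wrist_force'],s['finger_gap'],proj(p,[[534,96.5,60]]))
E
python3 v.py 3
```

```text
0.73 [500.6 110.4  53. ] [226. 132.]
6.0 [471.85410712  66.11835889 251.14669211] [ 0.43056814  0.22971487 -2.29489736] 22.98746199811278 [[251.2950991  108.43616502]]
```

View pics/w3.png

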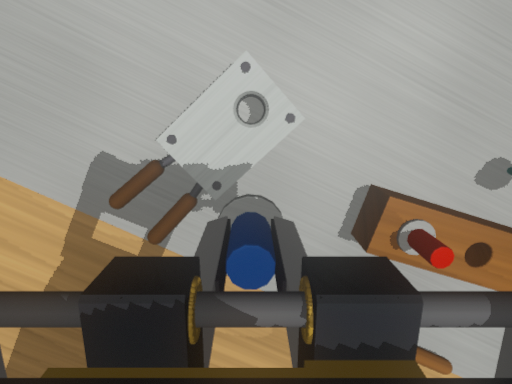

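View pics/c3.png

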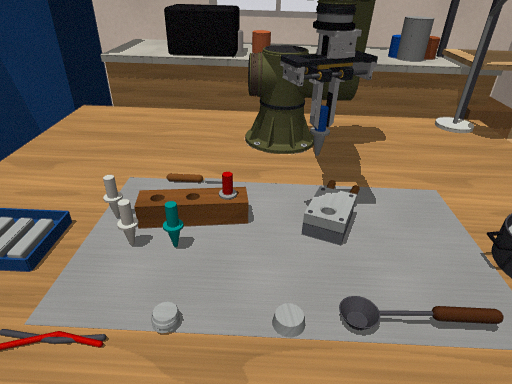

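The wrist view shows the hole at about (251,109), the red pin still at (417,238) in its rack, and the blue pin straight in the jaws. Fitting the hole outline next.

Run:
```python
from h import *
import pickle
p,q,r=pickle.load(open('3.pkl','rb'))
g=cv2.cvtColor(p['image'],cv2.COLOR_RGB2GRAY)
x0,y0,x1,y1=150,40,310,200
cv2.imwrite('pics/w3c.png',cv2.resize(p['image'][85:135,225:277,::-1],None,fx=10,fy=10,interpolation=cv2.INTER_CUBIC))
for th in (125,140,150,160):
    m=(g<th).astype(np.uint8); z=np.zeros_like(m); z[88:130,230:272]=m[88:130,230:272]
    cs,_=cv2.findContours(z,cv2.RETR_EXTERNAL,cv2.CHAIN_APPROX_NONE); c=max(cs,key=cv2.contourArea); e=cv2.fitEllipse(cv2.convexHull(c))
    print(th,cv2.contourArea(c),e,atz(p,e[0],60).round(1))
ci=[proj(p,[[x+15.5*np.cos(a),y+15.5*np.sin(a),60] for a in np.linspace(0,6.28,40)]) for x,y in [(534,96.5)]]
e=cv2.fitEllipse(ci[0].astype(np.float32)); print(e)
# corner screws
for uv in [(245.5,67),(290,118),(172,140),(217,186)]: print(atz(p,uv,60).round(1))
```

```text
125 671.0 ((250.78750610351562, 108.62825775146484), (29.42862892150879, 30.438671112060547), 5.299184799194336) [533.6  96.9  60. ]
140 751.0 ((251.4535369873047, 108.02393341064453), (30.710893630981445, 32.75880813598633), 32.61506271362305) [534.4  96.5  60. ]
150 814.5 ((251.35504150390625, 107.78144836425781), (32.67598342895508, 33.46862030029297), 5.982276916503906) [534.6  96.7  60. ]
160 896.5 ((250.9300994873047, 108.08518981933594), (34.25768280029297, 35.150047302246094), 123.84188842773438) [534.2  97.   60. ]
((251.2959747314453, 108.26238250732422), (30.11676788330078, 31.017179489135742), 0.7797116041183472)
[567.7 119.2  60. ]
[542.7  56.2  60. ]
[468.6 157.7  60. ]
[443.8  94.5  60. ]
```

View pics/w3c.png

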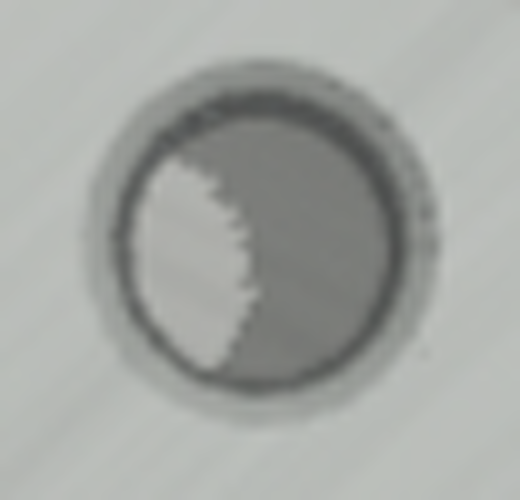

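Hole is at (534.3, 96.8) with all readings within 1 mm, and the screw holes (about 129 apart corner-to-corner) agree with the plate size. I'll go above it with the tip just clear, then look.

Run:
```python
from h import *
print(delta([534.3,96.8,160]))
```

```text
[ 6.96 -0.05  9.11]
```

View pics/s3.png

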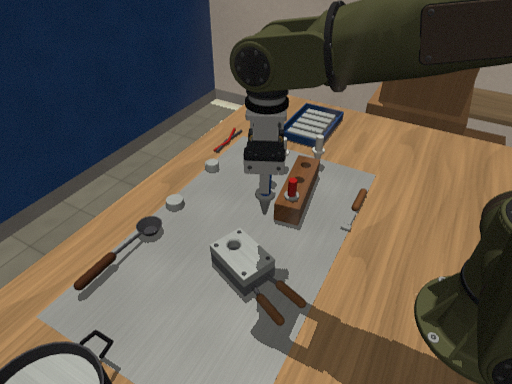

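The side view shows the pin hanging straight, with its point at (264,212).

>>> jog_arm(increments=[[2.3, 0, 0, 0, 0, 0, 1.5], [2.4, 0, 1, 0, 0, 0, 1.5], [2.3, 0, 2, 0, 0, 0, 1.5], [0, 0, 3, 0, 0, 0, 1.5], [0, 0, 3, 0, 0, 0, 1.5], [0, 0, 0, 0, 0, 0, 1.5], [0, 0, 0, 0, 0, 0, 1.5], [0, 0, 0, 0, 0, 0, 1.5]])

```text
clock: 7.0
eef_pos: [535.5, 97.2, 162.8]
eef_rot: [3.141, -0.002, 0.45]
wrist_force: [0.3, -0.3, -0.9]
finger_gap: 23.3
```

```bash
python3 v.py 4
python3 - <<'E'
from h import *
import pickle
p,q,r=pickle.load(open('4.pkl','rb'))
s=read_state()['eef_pos']
print(delta([534.3,96.8,97]))
a=[]
for x,b in ((q,(190,170,310,290)),(r,(290,120,370,240))):
    im=x['image'].copy()
    f=390/max(b[2]-b[0],b[3]-b[1]); c=cv2.resize(im[b[1]:b[3],b[0]:b[2],::-1],None,fx=f,fy=f,interpolation=cv2.INTER_CUBIC)
    for X in ([534.3,96.8,60],[s[0],s[1],s[2]-88.5]):
        u=(proj(x,[X])[0]-b[:2])*f; cv2.circle(c,tuple(int(v) for v in u),3,(0,0,255) if X[2]==60 else (0,255,0),-1)
    a.append(cv2.copyMakeBorder(c,0,400-c.shape[0],0,400-c.shape[1],cv2.BORDER_CONSTANT))
cv2.imwrite('pics/z4.png',np.hstack(a))
E
```

```text
0.74 [529.8 125.2  55.1] [217. 187.]
7.2 [535.075704    97.26542218 162.00208901] [ 0.064334    0.56492692 -2.34153562] 23.73551135435339 [[250.79551977 198.17315556]]
[-0.1   0.01  6.5 ]
```

View pics/z4.png

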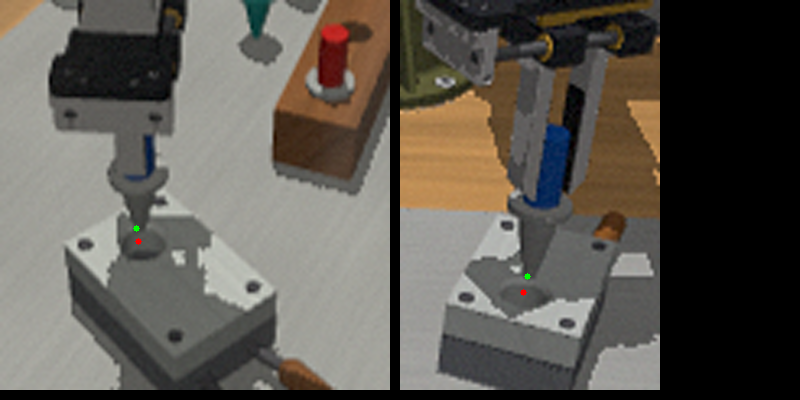

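View pics/w4.png

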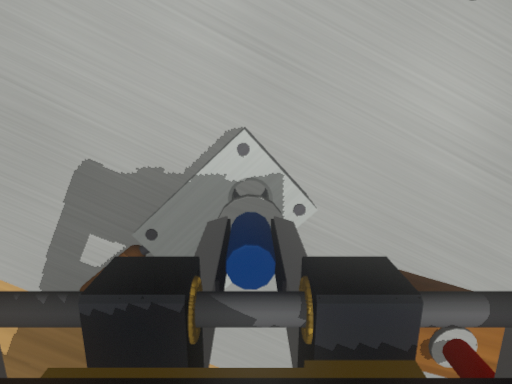

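Both views show the tip (green) right over the hole (red). I'll insert slowly and stop about 15 mm short of seating.

>>> jog_arm(increments=[[-0.1, 0, 1, 0, 0, 0, 1.5], [0, 0, 1, 0, 0, 0, 1.5], [0, 0, 1, 0, 0, 0, 1.5], [0, 0, 1, 0, 0, 0, 1.5], [0, 0, 1, 0, 0, 0, 1.5], [0, 0, 0, 0, 0, 0, 1.5], [0, 0, 0, 0, 0, 0, 1.5]])

```text
clock: 8.07
eef_pos: [534.2, 96.9, 111.7]
eef_rot: [3.141, -0.0, 0.45]
wrist_force: [-0.1, -0.4, -1.6]
finger_gap: 23.4
```

>>> jog_arm(increments=[[0, 0, 0.4, 0, 0, 0, 1.5], [0, 0, 0.4, 0, 0, 0, 1.5], [0, 0, 0.3, 0, 0, 0, 1.5], [0, 0, 0.2, 0, 0, 0, 1.5], [0, 0, 0.1, 0, 0, 0, 1.5], [0, 0, 0, 0, 0, 0, 1.5], [0, 0, 0, 0, 0, 0, 1.5]])

```text
clock: 8.95
eef_pos: [534.1, 96.8, 97.6]
eef_rot: [3.142, -0.0, 0.45]
wrist_force: [-0.7, 0.7, -1.6]
finger_gap: 23.4
```

>>> jog_arm(increments=[[0, 0, 0.1, 0, 0, 0, 1.5], [0, 0, 0.05, 0, 0, 0, 1.5], [0, 0, 0, 0, 0, 0, 1.5]])

```text
clock: 9.32
eef_pos: [534.1, 96.9, 96.4]
eef_rot: [3.141, -0.0, 0.45]
wrist_force: [-2.4, 0.4, 5.5]
finger_gap: 23.3
```

```bash
cat > z.py <<'E'
from h import *
import pickle,sys
n=sys.argv[1]
p,q,r=pickle.load(open(n+'.pkl','rb')); a=[]
for x,b in ((q,(190,170,310,290)),(r,(290,140,390,240))):
    f=390/max(b[2]-b[0],b[3]-b[1]); a.append(cv2.resize(x['image'][b[1]:b[3],b[0]:b[2],::-1],(390,390),interpolation=cv2.INTER_CUBIC))
cv2.imwrite('pics/z'+n+'.png',np.hstack(a))
E
python3 v.py 5; python3 z.py 5
```

```text
0.84 [540.4 126.1  57.9] [213. 195.]
9.525 [534.11901696  96.8406211   96.44686539] [-3.21697486 -0.83362658  5.39308976] 23.359194386164408 [[251.46682052 224.35445129]]
```

View pics/z5.png

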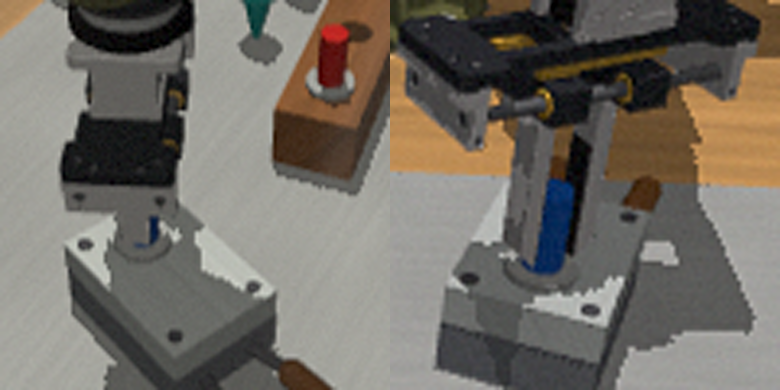

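The collar is seated: contact at TCP height 96.4 (96.5 expected), the mould square. Release and retreat straight up.

>>> jog_arm(increments=[[0, 0, 0, 0, 0, 0, 3], [0, 0, 0, 0, 0, 0, 5], [0, 0, 0, 0, 0, 0, 5], [0, 0, 0, 0, 0, 0, 5], [0, 0, -2, 0, 0, 0, 5], [0, 0, -4, 0, 0, 0, 5], [0, 0, -5, 0, 0, 0, 5], [-3, 0, -3, 0, 0, 0, 5], [-4, 0, 0, 0, 0, 0, 5], [0, 0, 0, 0, 0, 0, 5], [0, 0, 0, 0, 0, 0, 5]])

```text
clock: 10.9
eef_pos: [471.4, 66.5, 236.1]
eef_rot: [3.141, -0.001, 0.45]
wrist_force: [0.6, -0.2, 0.4]
finger_gap: 50.2
```

```bash
python3 v.py 6; python3 z.py 6
python3 - <<'E'
from h import *
import pickle
ps=pickle.load(open('6.pkl','rb')); pts=[]
for p,b in zip(ps,[(200,60,300,200),(215,200,260,260),(300,170,350,225)]):
    m=cv2.inRange(cv2.cvtColor(p['image'],cv2.COLOR_RGB2HSV),(105,120,40),(130,255,255)); z=np.zeros_like(m); z[b[1]:b[3],b[0]:b[2]]=m[b[1]:b[3],b[0]:b[2]]
    n,l,s,c=cv2.connectedComponentsWithStats(z)
    if n<2: print('none'); continue
    i=1+np.argmax(s[1:,4]); print(s[i],c[i],atz(p,c[i],91).round(1)); pts.append((p,c[i]))
print(tri([a for a,_ in pts[1:]],[b for _,b in pts[1:]]).round(1))
E
```

```text
0.86 [499.4 113.5  54.4] [221. 133.]
11.1 [471.37531893  66.64471885 235.57155811] [0.81608659 0.63346983 0.6900825 ] 49.751271003599435 [[250.92055119 108.78243235]]
[237  96  27  28 602] [249.99667774 109.72591362] [533.  97.  91.]
[228 224  10  22 186] [232.81182796 234.39247312] [534.1  94.3  91. ]
[324 186  13  24 251] [329.86454183 197.32270916] [531.7  97.1  91. ]
[533.4  96.2  92.5]
```

View pics/z6.png

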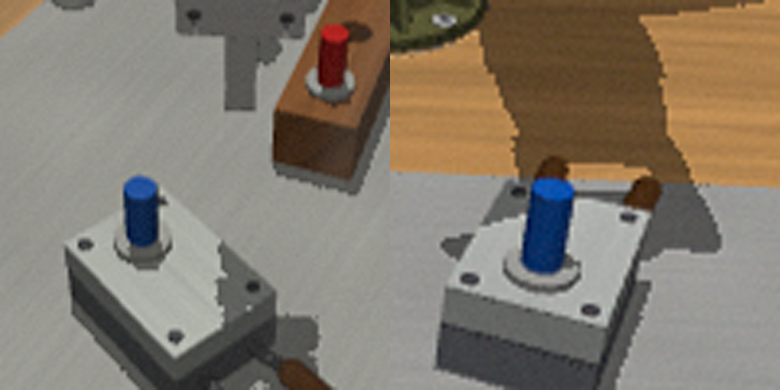

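View pics/w6.png

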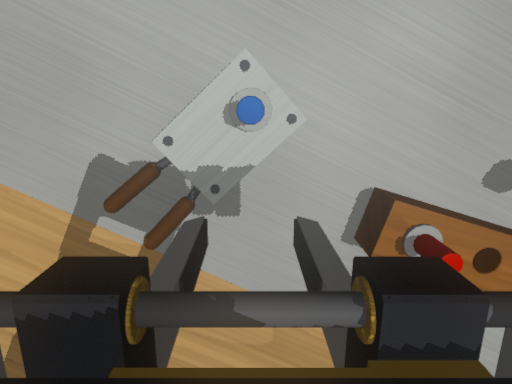

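The pin stands upright in the mould, with its handle at (250,110) in the wrist view and the collar flat. The plate is square, the red pin is in place, and nothing is touched. Handing in.

```bash
python3 -c "
from cell import *
print(sign_off())"
```

```text
the job is handed in; nothing more can be done
None
```

I gripped the blue-handled pin at the rack and carried it well above the red one. I then pushed it through the upper half into the lower half until the collar touched, let go and backed off. The job was handed in at about 11 s of the 42 s allowed; the hand-in reports no verdict.

**Seating:** first contact came at a TCP height of 96.4 mm, where 96.5 mm was expected. The wrist force changed by about 7 N on contact.

**Final position:** the handle centre measured (533.4, 96.2, 92.5) mm, against the hole at (534.3, 96.8) mm. By the text it should stand 91 mm high; the 1.5 mm difference is within the camera calibration of about 2 mm.

**By eye in the last pictures:** the pin is upright, the upper half lies square on the lower, the red pin is still in its rack hole, and the open gripper touches nothing.

**What disagreed or was not measured:**
- **Scatter between views:** the early scene and side views put the hole up to about 8 mm apart in x. I used the wrist-camera fit, which held to within 1 mm.
- **Lower hole:** I did not measure it separately and relied on the stated 3 mm limit. The force readings stayed at about the pin's own weight until seating, so nothing suggested the pin was catching.

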